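# Clean out the hinge bushings and hold the hinge pin through both

### The arm

A 7-joint arm with a two-finger parallel gripper is mounted at the origin on the work surface. World frame = base frame: x ahead of the robot, y to its left, z up, the work surface at z = 0. Lengths are in m, angles in rad, forces in N, time in s.
With the tool pointing down it reaches from about 0.425 to 0.875 m from the base axis. Payload 4.7 kg.
Tool frame: the origin (TCP) lies between the finger pads; the fingertips stand 22 mm ahead of it and the grasp point (between the pads) lies 3 mm ahead of it; z points along the fingers, y is the line along which they close (so a half turn about z gives the same grasp; the last joint's range is limited). The gripper opens to 87 mm and grips with 3 to 60 N. Pads are 19 mm wide; open, the fingers measure 117 mm over their backs; the gripper's body (75 mm by 190 mm) begins 51 mm behind the grasp point.
Start: joints at [-1.321, 0.321, -0.07, 1.45, 0.023, 1.371, -0.057], TCP at [0.152, 0.632, 0.245] pointing down, gripper open.
Joint ranges: [-2.86, 2.86], [-0.3, 2.09], [-1.38, 1.24], [0.06, 2.45], [-1.56, 4.7], [0.09, 2.05], [-2.69, 2.69]. Speed limits (rad/s): [2.57, 2.57, 3.14, 3.14, 3.14, 3.14, 3.14].

### API

Orientations are given as a rotation vector (axis times angle).
In Python, from bench import ctrl gives the robot as it stands. The module is installed in compiled form; this text tells all that it offers.
- The arm moves only by the tool send_rows, never from a script. Its argument "motion" is a list of rows, each an object with "claw": the opening, from -1 (shut) to 1 (fully open); "slide": the shift along the tool's x, y, z in mm, a list of three; "delta_rot": the turn, a rotation vector about the tool's x, y, z in rad, a list of three. In form: [{"claw": claw, "slide": [x, y, z], "delta_rot": [ax, ay, az]}, ...]. A call has 1 to 5 rows; each row is the pose to reach, as a shift and turn from the pose commanded when the call began, along the tool's axes at that moment; what a row does not reach only later rows make up. A row lasts 1/10 s, in which the tool goes at most 50 mm and 8.59 degrees, less where a joint would pass 70% of its speed; a pose out of reach is approached as far as the arm can. A call with a gripper value outside its range is refused whole. The fingers move at their own pace and stop on an object; "grip_force" is the grip in N (left out, the last holds). Time passes only in rows, so rows that repeat a pose let the fingers close. It gives the time, the measured TCP pose, the force, the opening and the grip force at its end, in the units of the state.
- ctrl.get_state(): the state, without advancing time (a new reading comes with each control period).
- ctrl.get_image(name): name is "scene" or "top" or "wrist"; returns a dict with "color" (420x560x3 uint8, blue, green, red), "fx", "fy", "cx", "cy" (pixels), "pose" (4x4, takes a point from camera to world coordinates). Camera axes: x right, y down, z forward; pixel columns grow to the right and rows downward; lengths in m; the calibration is good to about 2 mm. A picture is of the moment at which its call begins. There is no depth.
- ctrl.close_job(): hands the job in; it is judged then, once.
The state is a dict: "time": time; "joint_positions": joint angles; "qd": joint speeds; "joint_torque": joint torques, N m; "position": TCP position; "tool_rot": TCP orientation; "ft_force": force on the tool from outside, world axes, zero at the start; "torque": the same for the moment, N m; "grip_width": opening from 0.0 (shut) to 1.0 (fully open); "grip_force": force on a finger pad.
Only numpy, scipy, OpenCV 4.12 (cv2) and the standard library are available. Lean on these libraries where they do the work, as an engineer would, in place of code of your own. Each camera call takes 0.05 s, during which the arm holds its last target. There are 200 camera calls.

### The job

Take the orange cordless air duster from its stand, hold its nozzle still for two seconds, pointing straight down into the bore from a few centimetres or less above the upper hinge bushing of the grey cabinet, and put it back standing in its stand. Then draw the steel hinge pin out of the blue block and thread it from above through the upper bushing and on through the lower one, until the black clip groove near its lower end shows clear below the lower bushing, but not touching the bench. The pin has no head and would drop through, so finish while holding it there in the gripper, upright and still, for the clip to be fitted; leave everything else on the bench and on the cabinet where it is.

Things in the scene. Friction and masses are not known exactly. Their poses are not given: they have to be found in the camera images.
- cabinet: grey steel cabinet lying on its back, fixed: box at local x 35 to 235 mm, y -240 to +40 mm, top 130 mm above the bench. From its louvred side (local -x), turned to the robot's right, stand two hinge bushings, one above the other: blocks 38 x 38 mm, 20 mm high, each with a vertical 19 mm bore ringed with brass. Origin: on the common axis of the bores, at bench level; z up
- upper_mouth (a point): centre of the bore at the top face of the upper bushing, 125 mm above the bench (this bushing spans 105 to 125 mm)
- lower_mouth (a point): centre of the bore at the top face of the lower bushing, 65 mm above the bench, straight below the upper one (spans 45 to 65 mm)
- lower_exit (a point): centre of the bore at the underside of the lower bushing, 45 mm above the bench
- pin: headless round steel hinge pin, diameter 16 mm, length 170 mm, 0.2 to 0.33 kg, its lowest 8 mm tapering to 8 mm diameter; black clip groove 9.5 to 11.5 mm from the lower end, top 30 mm brass-coloured. Stands upright in the blue block, lower end 10 mm above the bench. Origin: centre of its lower end; z along the pin to its top
- pin_top (a point): centre of the pin's upper end, 170 mm from its origin (180 mm above the bench while in the block)
- pin_block: blue plastic block 80 x 80 x 50 mm, fixed, with an 18 mm vertical hole 40 mm deep in the middle of its top, where the pin stands. Origin: centre of its underside; z up
- duster: orange stick-shaped cordless air duster, nozzle down, 168 mm long, 0.24 to 0.39 kg: black nozzle, 10 mm diameter at the tip widening to 22 mm over the lowest 60 mm; black collar, diameter 48 mm, from 60 to 68 mm; round orange body, diameter 38 mm, from 68 to 168 mm. Origin: the nozzle tip; z along the duster to its other end
- stand: dark steel duster stand, fixed, base 90 x 100 mm. The duster's collar rests on its top plate, upper face 83 mm above the bench, inside a square rim (68 mm inside, rim top 91 mm above the bench), the nozzle hanging through a 32 mm hole, tip 23 mm above the bench. Origin: centre of its underside, on the hole's axis; z up
- caster_a: loose swivel caster, black 50 mm wheel, lying flat on top of the cabinet, 34 mm high; leave alone. Origin: centre of its underside
- caster_b: another such caster on top of the cabinet; leave alone. Origin: centre of its underside
- screwdriver: screwdriver lying on top of the cabinet; leave alone. Origin: underside, near its middle
- tape: roll of green masking tape lying flat on the bench, 90 mm across, 24 mm high; leave alone. Origin: centre of its underside
- spray_can: spray can standing on the bench, 66 mm across, 190 mm high; leave alone. Origin: centre of its underside
- wrench: wrench lying on the bench; leave alone. Origin: underside, near its middle
- clip_tin: red open tin of clips, 90 x 120 x 30 mm; leave alone. Origin: centre of its underside
Not all that is in view belongs to the job. Several things have the shape of the stand; the one meant has the colours described above. What is shaped like the duster but turquoise is not meant.

How it is judged:
On the way, in this order (a step that is already met when the one before it is completed fails the run):
1. the held duster points straight down into the upper bushing from close above, still (horizontal distance between duster and upper_mouth below 0.012 m and z of duster in the frame of upper_mouth between -0.01 and 0.07 m and angle between duster's own z axis and vertical below 0.2 rad and linear speed of duster below 0.04 m/s and contact force between the fingers and duster above 1 N), for 1 s.
2. the duster stands in its stand again, let go (horizontal distance between duster and stand below 0.012 m and z of duster in the frame of stand between 0.016 and 0.03 m and angle between duster's own z axis and vertical below 0.15 rad and contact force between the fingers and duster below 0.3 N and linear speed of duster below 0.03 m/s), for 0.2 s.
3. the pin's lower end has entered the upper bushing from above (horizontal distance between pin and upper_mouth below 0.005 m and z of pin in the frame of upper_mouth between -0.06 and 0 m and contact force between the fingers and pin above 1 N).
At the end, for the whole second after the job is handed in: Pin gripped, upright within 0.08 rad, still, through both bushings: lower end 11.5 mm or more below the lower one, 3 mm or more off the bench, within 5 mm of the axis (top within 12 mm). Duster let go in its stand, within 12 mm of centre, upright within 0.15 rad, collar on the plate (all of step 2 and horizontal distance between pin and lower_exit below 0.005 m and z of pin in the frame of lower_exit below -0.0115 m and height (world z) of pin above 0.003 m and horizontal distance between pin_top and upper_mouth below 0.012 m and angle between pin's own z axis and vertical below 0.08 rad and linear speed of pin below 0.03 m/s and contact force between the fingers and pin above 2 N and contact force between pin and table below 0.3 N); the arm keeps its last pose, push and grip.
It fails at once if a bystander (caster, screwdriver, tape, can, wrench, tin) was shifted by more than 30 mm (distance of any of caster_a, caster_b, screwdriver, tape, spray_can, wrench, clip_tin from where it was at the start of the episode above 0.03 m).
It also fails if it takes over 72 s, if anything falls off the work surface, if the arm or the gripper's body presses on something with over 40 N, if the wrist force passes 120 N, or if a joint passes its speed limit or range.

## Working session

There is one attempt and no reset: what is moved stays moved. The work goes in short steps, Python scripts to look and compute and a tool call to move; the robot and the scene stay as the last step left them, time stands still between calls to the robot, and variables do not carry over. Pictures are saved under pics/ and viewed, at most 10 in all, crops included, and the job is handed in when it is done.

Besides the shell and the picture viewer there is one more tool, called after "Call:" as name(argument=value, ...), one argument or row to a line, values as JSON. send_rows: Moves the arm, as the interface text tells. Its arguments: {"type":"object","properties":{"motion":{"type":"array","items":{"type":"object","properties":{"claw":{"type":"number"},"slide":{"type":"array","items":{"type":"number"}},"delta_rot":{"type":"array","items":{"type":"number"}}}}},"grip_force":{"type":"number"}},"required":["motion"]}

```bash
mkdir -p pics; cat > h.py <<'E'
import numpy as np, cv2
from scipy.spatial.transform import Rotation as R
from bench import ctrl
def grab(n,f=None):
    im=ctrl.get_image(n); cv2.imwrite(f'pics/{f or n}.png',im['color']); return im
def ray(im,u,v):
    T=np.array(im['pose']); d=T[:3,:3]@np.array([(u-im['cx'])/im['fx'],(v-im['cy'])/im['fy'],1]); return T[:3,3],d/np.linalg.norm(d)
def onz(im,u,v,z):
    o,d=ray(im,u,v); return o+d*(z-o[2])/d[2]
def tri(rs):
    A=sum(np.eye(3)-np.outer(d,d) for o,d in rs); b=sum((np.eye(3)-np.outer(d,d))@o for o,d in rs); p=np.linalg.solve(A,b)
    return p,[np.linalg.norm(np.cross(p-o,d)) for o,d in rs]
def proj(im,p):
    T=np.array(im['pose']); c=T[:3,:3].T@(np.array(p)-T[:3,3]); return im['fx']*c[0]/c[2]+im['cx'],im['fy']*c[1]/c[2]+im['cy']
def st():
    s=ctrl.get_state(); print(s['time'],np.round(s['position'],4),np.round(s['tool_rot'],3),'F',np.round(s['ft_force'],1),'w',round(s['grip_width'],3),'g',round(s['grip_force'],1)); return s
def tool(p):
    s=ctrl.get_state(); return R.from_rotvec(s['tool_rot']).as_matrix().T@(np.array(p)-s['position'])*1000
E
python3 - <<'E'
from h import *
import pickle
s=st();print(np.round(R.from_rotvec(s['tool_rot']).as_matrix(),2))
for n in('scene','top','wrist'):
    im=grab(n); print(n,np.round(im['pose'],3).tolist(),im['fx'],im['cx'],im['cy']); pickle.dump(im,open(n+'.pkl','wb'))
E
```

```text
0.0 [0.1518 0.6315 0.2435] [-3.70e-01 -3.12e+00  3.00e-03] F [-0.1 -0.2  1.2] w 1.002 g 0.0
[[-0.97  0.23 -0.  ]
 [ 0.23  0.97 -0.  ]
 [-0.   -0.   -1.  ]]
scene [[-0.669, 0.42, -0.613, 1.177], [0.743, 0.402, -0.536, 0.525], [0.021, -0.813, -0.581, 0.757], [0.0, 0.0, 0.0, 1.0]] 427.8470786877043 277.77312324359747 205.83970762691192
top [[-0.017, -0.985, 0.171, 0.327], [-1.0, 0.015, -0.015, -0.024], [0.012, -0.171, -0.985, 1.388], [0.0, 0.0, 0.0, 1.0]] 435.38217130405565 285.4373975409039 207.60612743222796
wrist [[0.233, 0.938, 0.257, 0.082], [0.972, -0.225, -0.062, 0.648], [-0.001, 0.264, -0.964, 0.384], [0.0, 0.0, 0.0, 1.0]] 323.87561344152533 279.72493570159673 211.2076459435929
```

View pics/scene.png

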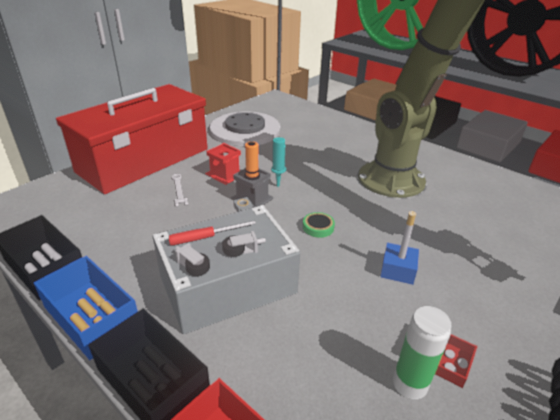

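View pics/top.png

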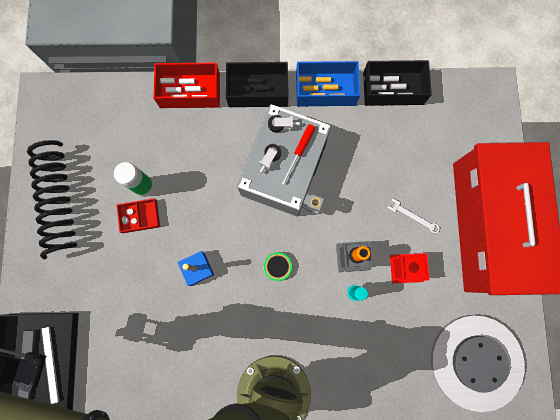

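The top view shows the dark stand with the orange duster at about (358,255), the red stand look-alike at (409,268) and the turquoise duster at (358,293). The bushing is at (316,203) and the pin in its blue block at (190,267). The dark stand with the orange duster fits the description; I'll confirm it in a crop.

```bash
python3 - <<'E'
import cv2,numpy as np
t=cv2.imread('pics/top.png');s=cv2.imread('pics/scene.png')
f=lambda a,x,y,w,h,k:cv2.resize(a[y:y+h,x:x+w],None,fx=k,fy=k,interpolation=cv2.INTER_CUBIC)
a=f(t,295,190,80,60,5);b=f(t,330,230,100,75,4)
c=f(s,225,130,80,60,5)[:300];c2=f(s,225,180,60,45,400/60)[:300]
d=f(t,160,240,80,60,5);e=f(s,375,205,60,45*2,300/90)
e=cv2.copyMakeBorder(e,0,0,0,400-e.shape[1],0)
cv2.imwrite('pics/crop.png',np.vstack([np.hstack([a,b]),np.hstack([c,np.hstack([d[:,:200+0],e[:,:200]])])]))
E
```

```text
(no output)
```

View pics/crop.png

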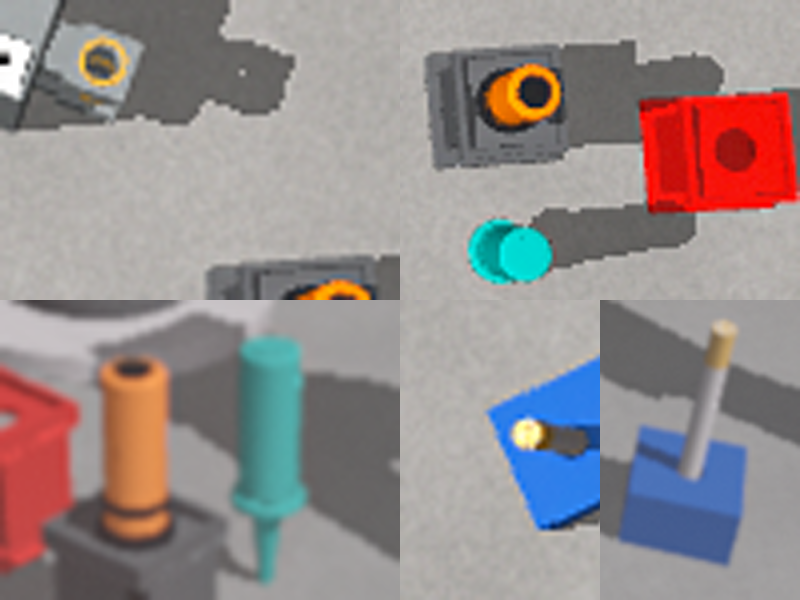

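The crop confirms it: the dark grey stand holds the orange duster, its top at top-view (362.6,253.1) and scene (251.8,143.6). The turquoise one stands beside it, and the red stand is empty. The bore ring is at (315.6,202.2) and the pin top at (186,266.8)/(412.2,213.1).

```bash
python3 - <<'E'
from h import *
import pickle
t=pickle.load(open('top.pkl','rb'));s=pickle.load(open('scene.pkl','rb'))
for n,a,b,z in(('duster',(362.2,252.7),(251.4,143.2),.191),('pin',(185.6,266.4),(411.8,212.7),.18)):
    p,e=tri([ray(t,*a),ray(s,*b)]);print(n,np.round(p,4),np.round(e,4),'fixed z',np.round(onz(t,*a,z),4),np.round(onz(s,*b,z),4),'r',np.linalg.norm(p[:2]))
p=onz(t,315.2,201.8,.125);print('bore',p,proj(s,p))
for n,u,v,z in(('can',126,173,.19),('cornr',300,215,.13),('cornl',239,187,.13),('cornu',270,106,.13),('turq top',360.5,293,.168),('redstand',414,267,.09),('tool tip block',186,266,.05),('tape',278,266,.024),('caster',270,157,.164)):
    print(n,np.round(onz(t,u,v,z),3))
E
```

```text
duster [ 0.4065 -0.2515  0.1934] [0.002 0.002] fixed z [ 0.4053 -0.2504  0.191 ] [ 0.404  -0.2568  0.191 ] r 0.4779959260511712
pin [0.3766 0.2347 0.1806] [0.0003 0.0003] fixed z [0.3765 0.2351 0.18  ] [0.376  0.2342 0.18  ] r 0.44371614301763684
bore [ 0.56179045 -0.13083608  0.125     ] (np.float64(243.0970515624314), np.float64(202.63301216292248))
can [0.64  0.406 0.19 ]
cornr [ 0.522 -0.085  0.13 ]
cornl [0.609 0.094 0.13 ]
cornu [ 0.861 -0.001  0.13 ]
turq top [ 0.296 -0.245  0.168]
redstand [ 0.367 -0.422  0.09 ]
tool tip block [0.383 0.262 0.05 ]
tape [ 0.379 -0.018  0.024]
caster [0.689 0.    0.164]
```

Call:
send_rows(
  motion=[
    {"claw": 1, "slide": [-36, -28, -12], "delta_rot": [0, 0, 0]},
    {"claw": 1, "slide": [-73, -56, -24], "delta_rot": [0, 0, 0]},
    {"claw": 1, "slide": [-110, -85, -40], "delta_rot": [0, 0, -0.08]},
    {"claw": 1, "slide": [-146, -114, -60], "delta_rot": [0, 0, -0.16]},
    {"claw": 1, "slide": [-182, -142, -80], "delta_rot": [0, 0, -0.234]},
  ],
)

```text
time: 0.65
position: [0.2963, 0.4496, 0.3248]
tool_rot: [0.002, -3.141, 0.001]
ft_force: [0.3, 1.0, -0.1]
grip_width: 1.0
grip_force: 0.0
```

```bash
python3 - <<'E'
from h import *
s=st();print(s['joint_positions'],np.round(tool([.42,.26,.34]),0), np.round(R.from_rotvec(s['tool_rot']).as_matrix(),3).tolist())
E
```

```text
0.65 [0.2963 0.4496 0.3248] [ 2.000e-03 -3.141e+00  1.000e-03] F [ 0.3  1.  -0.1] w 1.0 g 0.0
[-1.07454199  0.05647152  0.03899211  1.60227788 -0.00225877  1.48344883
  0.53685322] [-123. -190.  -15.] [[-1.0, -0.001, -0.0], [-0.001, 1.0, -0.0], [0.0, -0.0, -1.0]]
```

Call:
send_rows(
  motion=[
    {"claw": 1, "slide": [-27, -40, -5], "delta_rot": [0, 0, 0]},
    {"claw": 1, "slide": [-54, -80, -10], "delta_rot": [0, 0, 0]},
    {"claw": 1, "slide": [-81, -120, -15], "delta_rot": [0, 0, 0]},
    {"claw": 1, "slide": [-108, -160, -15], "delta_rot": [0, 0, 0]},
    {"claw": 1, "slide": [-124, -190, -15], "delta_rot": [0, 0, 0]},
  ],
)

```text
time: 1.15
position: [0.4211, 0.2578, 0.3396]
tool_rot: [0.009, 3.141, -0.0]
ft_force: [-0.0, 0.2, 0.8]
grip_width: 0.999
grip_force: 0.0
```

```bash
python3 - <<'E'
from h import *
import pickle
s=st();im=grab('wrist','w1');pickle.dump(im,open('w1.pkl','wb'));print(proj(im,[.3766,.2347,.18]),s['joint_positions'])
E
```

```text
1.15 [0.4211 0.2578 0.3396] [ 0.009  3.141 -0.   ] F [-0.   0.2  0.8] w 0.999 g 0.0
(np.float64(254.3862567064344), np.float64(153.0853133068166)) [-0.861561   -0.05181436  0.24796036  1.67993112  0.0134899   1.5113018
  0.95050608]
```

Call:
send_rows(
  motion=[
    {"claw": 1, "slide": [-20, -45, 0], "delta_rot": [0, 0, 0]},
    {"claw": 1, "slide": [-40, -90, 0], "delta_rot": [0, 0, 0]},
    {"claw": 1, "slide": [-60, -135, 0], "delta_rot": [0, 0, 0]},
    {"claw": 1, "slide": [-80, -180, 0], "delta_rot": [0, 0, 0]},
    {"claw": 1, "slide": [-100, -225, 0], "delta_rot": [0, 0, 0]},
  ],
)

```text
time: 1.7
position: [0.5191, 0.0346, 0.3395]
tool_rot: [0.002, 3.141, 0.001]
ft_force: [1.2, 0.2, -0.1]
grip_width: 1.0
grip_force: 0.0
```

Call:
send_rows(
  motion=[
    {"claw": 1, "slide": [-8, -45, 0], "delta_rot": [0, 0, 0]},
    {"claw": 1, "slide": [-16, -90, 0], "delta_rot": [0, 0, 0]},
    {"claw": 1, "slide": [-24, -135, 0], "delta_rot": [0, 0, 0]},
    {"claw": 1, "slide": [-24, -155, 0], "delta_rot": [0, 0, 0]},
    {"claw": 1, "slide": [-24, -155, 0], "delta_rot": [0, 0, 0]},
  ],
)

```text
time: 2.2
position: [0.5418, -0.1233, 0.3394]
tool_rot: [-0.014, -3.141, 0.003]
ft_force: [0.4, -0.5, 0.3]
grip_width: 1.004
grip_force: 0.0
```

```bash
python3 - <<'E'
from h import *
import pickle
s=st();im=grab('wrist','w2');pickle.dump(im,open('w2.pkl','wb'));u,v=map(int,proj(im,[.5618,-.1308,.125]));print(u,v,proj(im,[.4065,-.2515,.19]))
w1=cv2.imread('pics/w1.png')
cv2.imwrite('pics/w12.png',np.vstack([np.hstack([cv2.resize(w1,(400,300)),cv2.resize(im['color'],(400,300))]),cv2.resize(im['color'][max(v-75,0):v+75,max(u-200,0):u+200],None,fx=2,fy=2)[:300,:800]]))
E
```

```text
2.2 [ 0.5418 -0.1233  0.3394] [-1.400e-02 -3.141e+00  3.000e-03] F [ 0.4 -0.5  0.3] w 1.004 g 0.0
273 206 (np.float64(120.74574178760628), np.float64(42.63871653706178))
```

View pics/w12.png

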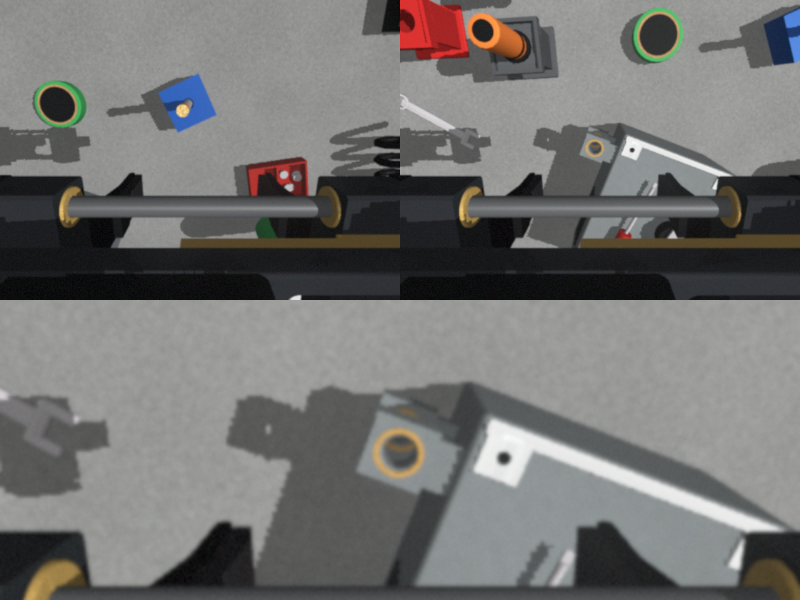

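The bore ring appears at wrist (273,207), matching the prediction (273,206). The pin top is at (255.5,152.6) against a predicted (254,153). Now I'll refine these to sub-pixel by colour.

```bash
cat >> h.py <<'E'
def blob(im,u,v,r,lo,hi):
    u,v=int(u),int(v);y0,x0=max(v-r,0),max(u-r,0);c=im['color'][y0:v+r,x0:u+r]
    m=cv2.inRange(cv2.cvtColor(c,cv2.COLOR_BGR2HSV),lo,hi);cs,_=cv2.findContours(m,cv2.RETR_EXTERNAL,cv2.CHAIN_APPROX_NONE)
    k=max(cs,key=lambda q:cv2.contourArea(cv2.convexHull(q)));e=cv2.fitEllipse(cv2.convexHull(k));return e[0][0]+x0,e[0][1]+y0,e[1]
E
python3 - <<'E'
from h import *
import pickle
t,s,w1,w2=[pickle.load(open(n+'.pkl','rb')) for n in('top','scene','w1','w2')]
br=((12,90,90),(30,255,255))
a=blob(t,315,202,9,*br);b=blob(w2,273,207,22,*br);print(a,b)
print('bore',*tri([ray(t,*a[:2]),ray(w2,*b[:2])]),onz(t,*a[:2],.125),onz(w2,*b[:2],.125))
c=blob(w1,255,152,16,(15,70,140),(35,255,255));d=blob(t,186,266,9,(15,70,150),(35,255,255));print(c,d)
print('pin',*tri([ray(w1,255.5,152.4),ray(t,185.6,266.4),ray(s,411.8,212.7)]),onz(w1,255.5,152.4,.18))
# duster top: dark disc inside orange
g=blob(w2,117,43,14,(0,0,0),(180,255,70));h=blob(t,363,253,7,(0,0,0),(180,255,70));print(g,h)
print('dust',*tri([ray(w2,*g[:2]),ray(t,*h[:2]),ray(s,251.4,143.2)]),onz(w2,*g[:2],.191),onz(t,*h[:2],.191))
E
```

```text
(315.28126430511475, 201.85777473449707, (9.40365982055664, 9.87362289428711)) (271.92924880981445, 207.08720588684082, (24.00965118408203, 24.644834518432617))
bore [ 0.56314991 -0.13221566  0.11969665] [np.float64(0.0008720955747582712), np.float64(0.0008720955747583875)] [ 0.56161329 -0.1310714   0.125     ] [ 0.56233275 -0.13275293  0.125     ]
(255.8180637359619, 153.52759552001953, (17.19511604309082, 19.74787712097168)) (185.06896591186523, 266.2931032180786, (3.711148738861084, 6.987947940826416))
pin [0.37630749 0.23503793 0.18029692] [np.float64(0.000793321294747075), np.float64(0.00014562961978581074), np.float64(0.0007273623168600409)] [0.3759865 0.2357341 0.18     ]
(115.42727947235107, 42.45761775970459, (26.162635803222656, 31.3210391998291)) (363.10341358184814, 252.69675207138062, (6.606456279754639, 7.606459617614746))
dust [ 0.40626442 -0.25373558  0.19280868] [np.float64(0.001014201312371279), np.float64(0.0015552128850610763), np.float64(0.0005443043142064172)] [ 0.40654805 -0.25533847  0.191     ] [ 0.40531471 -0.25291541  0.191     ]
```

Call:
send_rows(
  motion=[
    {"claw": 1, "slide": [34, -33, 10], "delta_rot": [0, 0, 0]},
    {"claw": 1, "slide": [68, -66, 25], "delta_rot": [0, 0, 0]},
    {"claw": 1, "slide": [102, -99, 45], "delta_rot": [0, 0, 0]},
    {"claw": 1, "slide": [136, -131, 65], "delta_rot": [0, 0, 0]},
    {"claw": 1, "slide": [136, -131, 90], "delta_rot": [0, 0, 0]},
  ],
)

```text
time: 2.75
position: [0.4032, -0.2529, 0.2498]
tool_rot: [0.012, 3.139, 0.001]
ft_force: [-0.6, 0.1, 0.3]
grip_width: 0.999
grip_force: 0.0
```

```bash
python3 - <<'E'
from h import *
import pickle
im=grab('wrist','w3');s=st();print(np.round(tool([.406,-.254,.148]),1),s['joint_positions']);pickle.dump(im,open('w3.pkl','wb'));u,v=proj(im,[.406,-.254,.192]);print(u,v)
E
```

```text
2.8 [ 0.4029 -0.2494  0.2453] [-0.007 -3.138 -0.006] F [-2.2  2.4 -2.1] w 1.002 g 0.0
[-3.5 -4.9 97.3] [-0.34330339 -0.11207918  0.79762242  1.88907231  0.08052885  1.33626928
  1.99836348]
278.3979278966172 240.97031212840926
```

View pics/w3.png

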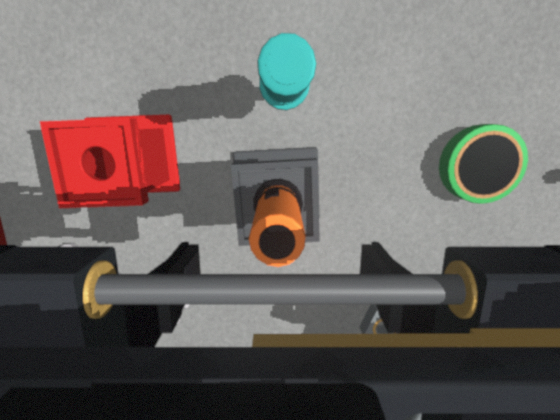

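The wrist view shows the duster top at (276,241), against a predicted (278,241), centred between the open fingers. I'll settle, then descend.

Call:
send_rows(
  motion=[
    {"claw": 1, "slide": [0, 0, 0], "delta_rot": [0, 0, 0]},
    {"claw": 1, "slide": [0, 0, 0], "delta_rot": [0, 0, 0]},
    {"claw": 1, "slide": [0, 0, 0], "delta_rot": [0, 0, 0]},
  ],
)

```text
time: 3.1
position: [0.4081, -0.2486, 0.2507]
tool_rot: [-0.002, 3.14, -0.001]
ft_force: [-0.2, 0.8, 1.1]
grip_width: 1.002
grip_force: 0.0
```

```bash
python3 - <<'E'
from h import *
import pickle
st();im=grab('wrist','w4');s=st();print(np.round(tool([.406,-.254,.148]),1))
t,w2=[pickle.load(open(n+'.pkl','rb')) for n in('top','w2')]
g=blob(im,277,241,22,(0,0,0),(180,255,70));print(g,onz(im,*g[:2],.191))
a=blob(w2,115,42,14,(0,0,0),(180,255,70));print(tri([ray(im,*g[:2]),ray(w2,*a[:2])]))
E
```

```text
3.1 [ 0.4081 -0.2486  0.2507] [-2.00e-03  3.14e+00 -1.00e-03] F [-0.2  0.8  1.1] w 1.002 g 0.0
3.15 [ 0.4078 -0.2488  0.2506] [-1.00e-03  3.14e+00 -1.00e-03] F [-0.2 -0.4 -0.6] w 1.003 g 0.0
[  2.   -5.1 102.6]
(269.93561840057373, 234.18359375, (32.983665466308594, 34.86802673339844)) [ 0.40684435 -0.25522232  0.191     ]
(array([ 0.40665325, -0.25517691,  0.19146662]), [np.float64(3.904491531756345e-05), np.float64(3.904491531749541e-05)])
```

Call:
send_rows(
  motion=[
    {"claw": 1, "slide": [1, -6, 25], "delta_rot": [0, 0, 0]},
    {"claw": 1, "slide": [1, -6, 55], "delta_rot": [0, 0, 0]},
    {"claw": 1, "slide": [1, -6, 80], "delta_rot": [0, 0, 0]},
    {"claw": 1, "slide": [1, -6, 102], "delta_rot": [0, 0, 0]},
    {"claw": 1, "slide": [1, -6, 102], "delta_rot": [0, 0, 0]},
  ],
)

```text
time: 3.65
position: [0.4042, -0.2544, 0.1455]
tool_rot: [-0.001, -3.137, -0.001]
ft_force: [0.2, -0.3, 0.4]
grip_width: 1.003
grip_force: 0.0
```

Call:
send_rows(
  motion=[
    {"claw": -1, "slide": [0, 0, 0], "delta_rot": [0, 0, 0]},
    {"claw": -1, "slide": [0, 0, 0], "delta_rot": [0, 0, 0]},
    {"claw": -1, "slide": [0, 0, 0], "delta_rot": [0, 0, 0]},
    {"claw": -1, "slide": [0, 0, 0], "delta_rot": [0, 0, 0]},
    {"claw": -1, "slide": [0, 0, 0], "delta_rot": [0, 0, 0]},
  ],
  grip_force=25,
)

```text
time: 4.15
position: [0.4057, -0.2557, 0.148]
tool_rot: [0.003, 3.14, 0.0]
ft_force: [-0.0, 0.1, -0.6]
grip_width: 0.633
grip_force: 0.0
```

Call:
send_rows(
  motion=[
    {"claw": -1, "slide": [0, 0, 0], "delta_rot": [0, 0, 0]},
    {"claw": -1, "slide": [0, 0, 0], "delta_rot": [0, 0, 0]},
    {"claw": -1, "slide": [0, 0, 0], "delta_rot": [0, 0, 0]},
  ],
)

```text
time: 4.45
position: [0.4054, -0.2554, 0.1475]
tool_rot: [0.003, 3.142, 0.001]
ft_force: [-0.1, 1.1, 0.0]
grip_width: 0.431
grip_force: 25.0
```

Call:
send_rows(
  motion=[
    {"claw": -1, "slide": [0, 0, -10], "delta_rot": [0, 0, 0]},
    {"claw": -1, "slide": [0, 0, -30], "delta_rot": [0, 0, 0]},
    {"claw": -1, "slide": [0, 0, -60], "delta_rot": [0, 0, 0]},
    {"claw": -1, "slide": [0, 0, -90], "delta_rot": [0, 0, 0]},
    {"claw": -1, "slide": [0, 0, -120], "delta_rot": [0, 0, 0]},
  ],
)

```text
time: 4.95
position: [0.4047, -0.2557, 0.2688]
tool_rot: [-0.004, -3.141, -0.0]
ft_force: [1.9, -0.1, -3.1]
grip_width: 0.432
grip_force: 25.0
```

Call:
send_rows(
  motion=[
    {"claw": -1, "slide": [0, 0, -10], "delta_rot": [0, 0, 0]},
    {"claw": -1, "slide": [0, 0, -10], "delta_rot": [0, 0, 0]},
    {"claw": -1, "slide": [0, 0, -10], "delta_rot": [0, 0, 0]},
  ],
)

```text
time: 5.25
position: [0.4046, -0.2553, 0.2762]
tool_rot: [-0.003, -3.14, -0.001]
ft_force: [-0.3, 0.3, -3.6]
grip_width: 0.431
grip_force: 25.0
```

```bash
python3 - <<'E'
from h import *
im=grab('wrist','w5');s=st();print(np.round(tool([.5622-.001,-.132,.277]),1))
E
```

```text
5.3 [ 0.4044 -0.2552  0.2758] [-3.000e-03 -3.139e+00 -1.000e-03] F [-0.1 -0.  -2.8] w 0.435 g 25.0
[-156.5  123.5   -1.5]
```

View pics/w5.png

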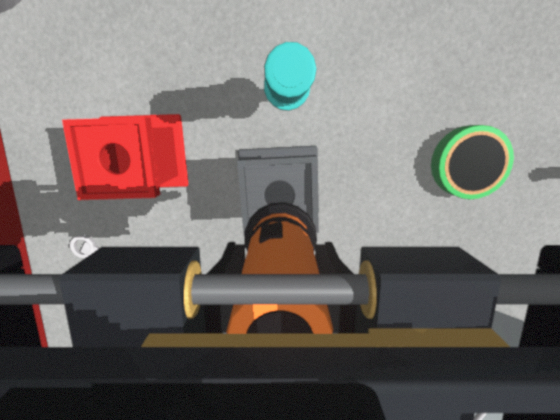

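The duster hangs upright in the fingers and the stand's hole shows empty at about (280,190). Now over to the bore.

Call:
send_rows(
  motion=[
    {"claw": -1, "slide": [-25, 20, 0], "delta_rot": [0, 0, 0]},
    {"claw": -1, "slide": [-60, 48, 0], "delta_rot": [0, 0, 0]},
    {"claw": -1, "slide": [-95, 76, 0], "delta_rot": [0, 0, 0]},
    {"claw": -1, "slide": [-130, 104, 0], "delta_rot": [0, 0, 0]},
    {"claw": -1, "slide": [-156, 123, 0], "delta_rot": [0, 0, 0]},
  ],
)

```text
time: 5.8
position: [0.5629, -0.1295, 0.2749]
tool_rot: [0.002, -3.138, -0.001]
ft_force: [0.3, -0.4, -2.6]
grip_width: 0.431
grip_force: 25.0
```

Call:
send_rows(
  motion=[
    {"claw": -1, "slide": [0, 0, 0], "delta_rot": [0, 0, 0]},
    {"claw": -1, "slide": [0, 0, 0], "delta_rot": [0, 0, 0]},
    {"claw": -1, "slide": [0, 0, 0], "delta_rot": [0, 0, 0]},
  ],
)

```text
time: 6.1
position: [0.5602, -0.1343, 0.2764]
tool_rot: [-0.006, -3.139, 0.001]
ft_force: [0.4, -0.7, -2.6]
grip_width: 0.432
grip_force: 25.0
```

```bash
python3 - <<'E'
from h import *
a=grab('wrist','w6')['color'];st();t=grab('top','t6')['color'];s=grab('scene','s6')['color'];st()
print(np.round(tool([.5607,-.132,.277]),1))
cv2.imwrite('pics/v6.png',np.hstack([cv2.resize(a,(400,300)),cv2.resize(s[110:230,190:350],(400,300))]))
E
```

```text
6.15 [ 0.5603 -0.1344  0.2769] [-0.007 -3.14   0.   ] F [-0.  -0.4 -3.8] w 0.43 g 25.0
6.25 [ 0.5607 -0.1341  0.2775] [6.000e-03 3.142e+00 1.000e-03] F [ 0.9 -0.5 -3.6] w 0.428 g 25.0
[-0.   2.1  0.5]
```

View pics/v6.png

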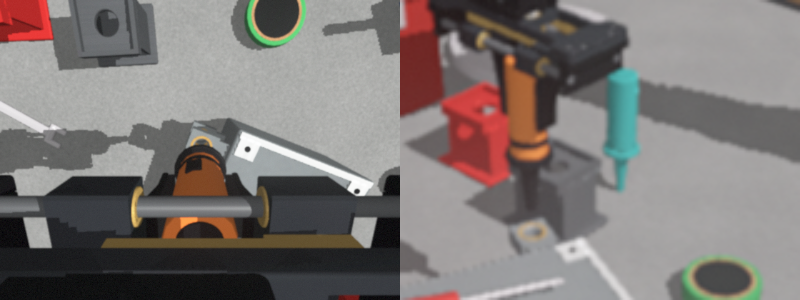

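The nozzle points down just above the bore, upright. A 2 mm correction, then hold for over two seconds.

Call:
send_rows(
  motion=[
    {"claw": -1, "slide": [0, 2, 5], "delta_rot": [0, 0, 0]},
    {"claw": -1, "slide": [0, 2, 5], "delta_rot": [0, 0, 0]},
    {"claw": -1, "slide": [0, 2, 5], "delta_rot": [0, 0, 0]},
    {"claw": -1, "slide": [0, 2, 5], "delta_rot": [0, 0, 0]},
    {"claw": -1, "slide": [0, 2, 5], "delta_rot": [0, 0, 0]},
  ],
)

```text
time: 6.75
position: [0.5616, -0.1309, 0.2726]
tool_rot: [0.003, 3.141, 0.0]
ft_force: [0.5, -0.9, -2.4]
grip_width: 0.432
grip_force: 25.0
```

Call:
send_rows(
  motion=[
    {"claw": -1, "slide": [0, 0, 0], "delta_rot": [0, 0, 0]},
    {"claw": -1, "slide": [0, 0, 0], "delta_rot": [0, 0, 0]},
    {"claw": -1, "slide": [0, 0, 0], "delta_rot": [0, 0, 0]},
    {"claw": -1, "slide": [0, 0, 0], "delta_rot": [0, 0, 0]},
    {"claw": -1, "slide": [0, 0, 0], "delta_rot": [0, 0, 0]},
  ],
)

```text
time: 7.25
position: [0.5616, -0.1309, 0.2725]
tool_rot: [0.003, 3.141, 0.0]
ft_force: [0.1, -0.0, -2.9]
grip_width: 0.431
grip_force: 25.0
```

Call:
send_rows(
  motion=[
    {"claw": -1, "slide": [0, 0, 0], "delta_rot": [0, 0, 0]},
    {"claw": -1, "slide": [0, 0, 0], "delta_rot": [0, 0, 0]},
    {"claw": -1, "slide": [0, 0, 0], "delta_rot": [0, 0, 0]},
    {"claw": -1, "slide": [0, 0, 0], "delta_rot": [0, 0, 0]},
    {"claw": -1, "slide": [0, 0, 0], "delta_rot": [0, 0, 0]},
  ],
)

```text
time: 7.75
position: [0.5615, -0.1309, 0.2725]
tool_rot: [0.003, 3.141, 0.0]
ft_force: [0.4, 0.2, -3.2]
grip_width: 0.43
grip_force: 25.0
```

Call:
send_rows(
  motion=[
    {"claw": -1, "slide": [0, 0, 0], "delta_rot": [0, 0, 0]},
    {"claw": -1, "slide": [0, 0, 0], "delta_rot": [0, 0, 0]},
    {"claw": -1, "slide": [0, 0, 0], "delta_rot": [0, 0, 0]},
    {"claw": -1, "slide": [0, 0, 0], "delta_rot": [0, 0, 0]},
    {"claw": -1, "slide": [0, 0, 0], "delta_rot": [0, 0, 0]},
  ],
)

```text
time: 8.25
position: [0.5615, -0.1309, 0.2725]
tool_rot: [0.003, 3.142, 0.0]
ft_force: [0.7, -1.4, -2.1]
grip_width: 0.435
grip_force: 25.0
```

Call:
send_rows(
  motion=[
    {"claw": -1, "slide": [0, 0, 0], "delta_rot": [0, 0, 0]},
    {"claw": -1, "slide": [0, 0, 0], "delta_rot": [0, 0, 0]},
    {"claw": -1, "slide": [0, 0, 0], "delta_rot": [0, 0, 0]},
    {"claw": -1, "slide": [0, 0, 0], "delta_rot": [0, 0, 0]},
    {"claw": -1, "slide": [0, 0, 0], "delta_rot": [0, 0, 0]},
  ],
)

```text
time: 8.75
position: [0.5615, -0.1309, 0.2725]
tool_rot: [0.003, 3.142, 0.0]
ft_force: [-0.2, -0.1, -2.2]
grip_width: 0.431
grip_force: 25.0
```

```bash
python3 - <<'E'
from h import *
st();print(np.round(tool([.4055,-.2555,.276]),1))
E
```

```text
8.75 [ 0.5615 -0.1309  0.2725] [3.000e-03 3.142e+00 0.000e+00] F [-0.2 -0.1 -2.2] w 0.431 g 25.0
[ 155.8 -124.9   -3.5]
```

Call:
send_rows(
  motion=[
    {"claw": -1, "slide": [25, -20, -5], "delta_rot": [0, 0, 0]},
    {"claw": -1, "slide": [60, -48, -6], "delta_rot": [0, 0, 0]},
    {"claw": -1, "slide": [95, -76, -6], "delta_rot": [0, 0, 0]},
    {"claw": -1, "slide": [130, -104, -6], "delta_rot": [0, 0, 0]},
    {"claw": -1, "slide": [156, -125, -6], "delta_rot": [0, 0, 0]},
  ],
)

```text
time: 9.25
position: [0.4027, -0.2579, 0.2785]
tool_rot: [0.007, 3.141, 0.001]
ft_force: [0.2, -0.7, -3.7]
grip_width: 0.428
grip_force: 25.0
```

Call:
send_rows(
  motion=[
    {"claw": -1, "slide": [0, 0, 0], "delta_rot": [0, 0, 0]},
    {"claw": -1, "slide": [0, 0, 0], "delta_rot": [0, 0, 0]},
    {"claw": -1, "slide": [0, 0, 0], "delta_rot": [0, 0, 0]},
    {"claw": -1, "slide": [0, 0, 0], "delta_rot": [0, 0, 0]},
  ],
)

```text
time: 9.65
position: [0.4062, -0.2547, 0.2784]
tool_rot: [0.001, -3.141, 0.001]
ft_force: [1.4, 0.2, -3.3]
grip_width: 0.431
grip_force: 25.0
```

```bash
python3 - <<'E'
from h import *
st();print(np.round(tool([.4054,-.2555,.1478]),1))
E
```

```text
9.65 [ 0.4062 -0.2547  0.2784] [ 1.000e-03 -3.141e+00  1.000e-03] F [ 1.4  0.2 -3.3] w 0.431 g 25.0
[  0.8  -0.8 130.6]
```

Call:
send_rows(
  motion=[
    {"claw": -1, "slide": [1, -1, 25], "delta_rot": [0, 0, 0]},
    {"claw": -1, "slide": [1, -1, 55], "delta_rot": [0, 0, 0]},
    {"claw": -1, "slide": [1, -1, 85], "delta_rot": [0, 0, 0]},
    {"claw": -1, "slide": [1, -1, 110], "delta_rot": [0, 0, 0]},
    {"claw": -1, "slide": [1, -1, 122], "delta_rot": [0, 0, 0]},
  ],
)

```text
time: 10.15
position: [0.4036, -0.2553, 0.1542]
tool_rot: [-0.0, -3.138, -0.001]
ft_force: [-0.6, 0.2, -2.2]
grip_width: 0.434
grip_force: 25.0
```

Call:
send_rows(
  motion=[
    {"claw": -1, "slide": [0, 0, 3], "delta_rot": [0, 0, 0]},
    {"claw": -1, "slide": [0, 0, 6], "delta_rot": [0, 0, 0]},
    {"claw": -1, "slide": [0, 0, 8], "delta_rot": [0, 0, 0]},
    {"claw": -1, "slide": [0, 0, 8], "delta_rot": [0, 0, 0]},
    {"claw": -1, "slide": [0, 0, 8], "delta_rot": [0, 0, 0]},
  ],
)

```text
time: 10.65
position: [0.4048, -0.2568, 0.1492]
tool_rot: [0.003, 3.14, -0.0]
ft_force: [-1.0, 0.7, -2.6]
grip_width: 0.432
grip_force: 25.0
```

Call:
send_rows(
  motion=[
    {"claw": -1, "slide": [0, 1, 2], "delta_rot": [0, 0, 0]},
    {"claw": -1, "slide": [0, 1, 2], "delta_rot": [0, 0, 0]},
    {"claw": -1, "slide": [0, 1, 2], "delta_rot": [0, 0, 0]},
  ],
)

```text
time: 10.95
position: [0.405, -0.2561, 0.1474]
tool_rot: [0.003, 3.14, -0.001]
ft_force: [-0.8, 0.9, 4.6]
grip_width: 0.429
grip_force: 25.0
```

Contact: the collar is on the plate. Opening gently and retreating.

Call:
send_rows(
  motion=[
    {"claw": 0.2, "slide": [0, 0, 0], "delta_rot": [0, 0, 0]},
    {"claw": 0.6, "slide": [0, 0, 0], "delta_rot": [0, 0, 0]},
    {"claw": 1, "slide": [0, 0, 0], "delta_rot": [0, 0, 0]},
    {"claw": 1, "slide": [0, 0, 0], "delta_rot": [0, 0, 0]},
    {"claw": 1, "slide": [0, 0, 0], "delta_rot": [0, 0, 0]},
  ],
)

```text
time: 11.45
position: [0.4043, -0.2556, 0.1464]
tool_rot: [-0.003, -3.141, -0.0]
ft_force: [0.6, 0.8, -0.9]
grip_width: 0.799
grip_force: 0.0
```

Call:
send_rows(
  motion=[
    {"claw": 1, "slide": [0, 0, -15], "delta_rot": [0, 0, 0]},
    {"claw": 1, "slide": [0, 0, -45], "delta_rot": [0, 0, 0]},
    {"claw": 1, "slide": [0, 0, -85], "delta_rot": [0, 0, 0]},
    {"claw": 1, "slide": [0, 0, -125], "delta_rot": [0, 0, 0]},
    {"claw": 1, "slide": [0, 0, -125], "delta_rot": [0, 0, 0]},
  ],
)

```text
time: 11.95
position: [0.4069, -0.2571, 0.2766]
tool_rot: [0.003, 3.132, -0.003]
ft_force: [0.7, -0.0, 0.1]
grip_width: 1.003
grip_force: 0.0
```

```bash
python3 - <<'E'
from h import *
im=grab('wrist','w7');s=st();u,v=proj(im,[.4067,-.2552,.191]);print(u,v)
g=blob(im,u,v,24,(0,0,0),(180,255,70));print(g,onz(im,*g[:2],.191))
print(np.round(tool([.42,.235,.30]),1),np.round(tool([.47,0,.30]),1))
E
```

```text
12.0 [ 0.4058 -0.2564  0.2739] [ 3.000e-03  3.136e+00 -1.000e-03] F [ 0.3 -0.3 -1.3] w 1.001 g 0.0
282.86486365076007 222.88459465091398
(281.3264980316162, 222.51069831848145, (28.597368240356445, 30.548921585083008)) [ 0.40641206 -0.25632239  0.191     ]
[-13.6 491.4 -26.4] [-64.  256.5 -25.9]
```

View pics/w7.png

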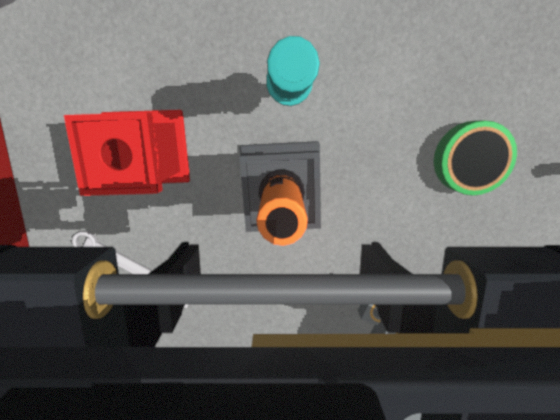

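The duster is back in the dark stand, its top at (281,222.5), about 1 mm from where it first stood. Now the pin.

Call:
send_rows(
  motion=[
    {"claw": 1, "slide": [-20, 40, -20], "delta_rot": [0, 0, 0]},
    {"claw": 1, "slide": [-40, 85, -26], "delta_rot": [0, 0, 0]},
    {"claw": 1, "slide": [-55, 130, -26], "delta_rot": [0, 0, 0]},
    {"claw": 1, "slide": [-64, 178, -26], "delta_rot": [0, 0, 0]},
    {"claw": 1, "slide": [-64, 226, -26], "delta_rot": [0, 0, 0]},
  ],
)

```text
time: 12.5
position: [0.4687, -0.0277, 0.2959]
tool_rot: [-0.003, -3.14, 0.001]
ft_force: [0.7, -0.4, 0.5]
grip_width: 1.004
grip_force: 0.0
```

Call:
send_rows(
  motion=[
    {"claw": 1, "slide": [5, 48, 0], "delta_rot": [0, 0, 0]},
    {"claw": 1, "slide": [15, 95, 0], "delta_rot": [0, 0, 0]},
    {"claw": 1, "slide": [30, 140, 0], "delta_rot": [0, 0, 0]},
    {"claw": 1, "slide": [50, 185, 0], "delta_rot": [0, 0, 0]},
    {"claw": 1, "slide": [70, 230, 0], "delta_rot": [0, 0, 0]},
  ],
)

```text
time: 13.0
position: [0.3976, 0.2017, 0.296]
tool_rot: [-0.003, -3.14, 0.002]
ft_force: [1.4, -0.4, -0.1]
grip_width: 0.997
grip_force: 0.0
```

```bash
python3 - <<'E'
from h import *
st();print(np.round(tool([.3765,.2352,.255]),1))
E
```

```text
13.0 [0.3976 0.2017 0.296 ] [-3.00e-03 -3.14e+00  2.00e-03] F [ 1.4 -0.4 -0.1] w 0.997 g 0.0
[21.1 33.5 41. ]
```

Call:
send_rows(
  motion=[
    {"claw": 1, "slide": [10, 20, 10], "delta_rot": [0, 0, 0]},
    {"claw": 1, "slide": [21, 33, 30], "delta_rot": [0, 0, 0]},
    {"claw": 1, "slide": [21, 33, 41], "delta_rot": [0, 0, 0]},
    {"claw": 1, "slide": [21, 33, 41], "delta_rot": [0, 0, 0]},
    {"claw": 1, "slide": [21, 33, 41], "delta_rot": [0, 0, 0]},
  ],
)

```text
time: 13.5
position: [0.3789, 0.2321, 0.2563]
tool_rot: [-0.006, -3.141, 0.001]
ft_force: [-0.6, -1.3, 0.7]
grip_width: 0.998
grip_force: 0.0
```

```bash
python3 - <<'E'
from h import *
import pickle
im=grab('wrist','w8');pickle.dump(im,open('w8.pkl','wb'));s=st();u,v=proj(im,[.3763,.2352,.18]);print(u,v,s['joint_positions'])
u,v=int(u),int(v);x0,y0=u-100,v-75
cv2.imwrite('pics/w8c.png',cv2.resize(im['color'][y0:y0+150,x0:x0+200],None,fx=4,fy=4));print(x0,y0)
E
```

```text
13.55 [0.3792 0.2323 0.2569] [0.007 3.141 0.   ] F [-0.7 -0.3  0.5] w 1.001 g 0.0
284.50420970970174 224.5815238483075 [-0.7985468  -0.13217719  0.17295692  1.91594366  0.02331594  1.35541373
  0.93448807]
184 149
```

View pics/w8c.png

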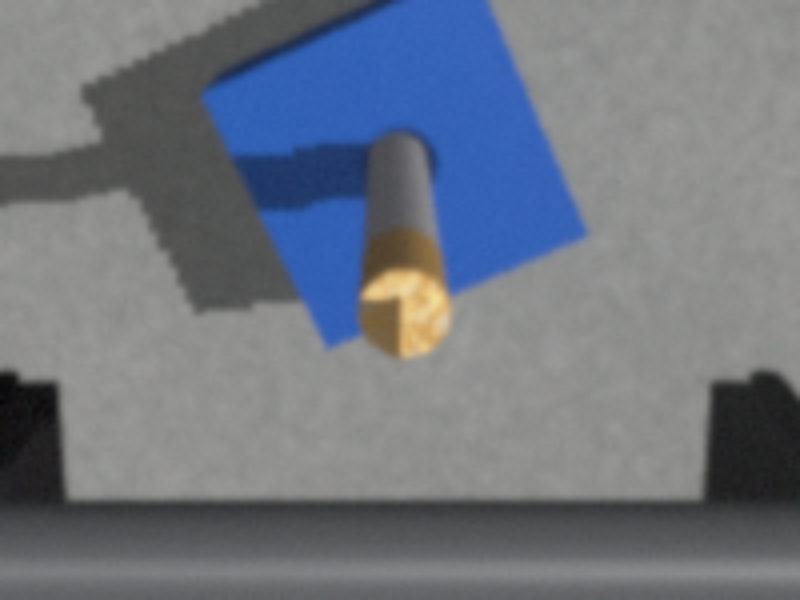

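The pin top sits at wrist (284.9,226.9), upright in the block and midway between the fingers.

```bash
python3 - <<'E'
from h import *
import pickle
a,b=[pickle.load(open(n+'.pkl','rb')) for n in('w8','w1')]
print(onz(a,284.9,226.9,.18),tri([ray(a,284.9,226.9),ray(b,255.5,152.4)]))
p=onz(a,284.9,226.9,.18);p[2]=.163;st();print(np.round(tool(p),1))
E
```

```text
[0.37800837 0.23547804 0.18      ] (array([0.37553161, 0.23580701, 0.18702215]), [np.float64(0.0004734769131548349), np.float64(0.00047347691315487275)])
13.55 [0.3792 0.2323 0.2569] [0.007 3.141 0.   ] F [-0.7 -0.3  0.5] w 1.001 g 0.0
[ 1.3  3.1 93.9]
```

Call:
send_rows(
  motion=[
    {"claw": 1, "slide": [2, 3, 25], "delta_rot": [0, 0, 0]},
    {"claw": 1, "slide": [2, 3, 50], "delta_rot": [0, 0, 0]},
    {"claw": 1, "slide": [2, 3, 75], "delta_rot": [0, 0, 0]},
    {"claw": 0, "slide": [2, 3, 94], "delta_rot": [0, 0, 0]},
    {"claw": 0, "slide": [2, 3, 94], "delta_rot": [0, 0, 0]},
  ],
)

```text
time: 14.05
position: [0.3757, 0.2348, 0.1609]
tool_rot: [-0.006, -3.139, 0.004]
ft_force: [-0.7, -0.4, -0.4]
grip_width: 0.893
grip_force: 0.0
```

Call:
send_rows(
  motion=[
    {"claw": 0, "slide": [0, 0, 0], "delta_rot": [0, 0, 0]},
    {"claw": 0, "slide": [0, 0, 0], "delta_rot": [0, 0, 0]},
    {"claw": -0.3, "slide": [0, 0, 0], "delta_rot": [0, 0, 0]},
  ],
)

```text
time: 14.35
position: [0.3771, 0.2369, 0.1639]
tool_rot: [0.003, 3.14, 0.003]
ft_force: [-0.3, 0.2, 0.5]
grip_width: 0.629
grip_force: 0.0
```

Call:
send_rows(
  motion=[
    {"claw": -1, "slide": [0, -1, 0], "delta_rot": [0, 0, 0]},
    {"claw": -1, "slide": [0, -1, 0], "delta_rot": [0, 0, 0]},
    {"claw": -1, "slide": [0, -1, 0], "delta_rot": [0, 0, 0]},
    {"claw": -1, "slide": [0, -1, 0], "delta_rot": [0, 0, 0]},
    {"claw": -1, "slide": [0, -1, 0], "delta_rot": [0, 0, 0]},
  ],
  grip_force=35,
)

```text
time: 14.85
position: [0.3762, 0.2354, 0.1625]
tool_rot: [0.003, 3.142, 0.0]
ft_force: [-0.1, -0.5, 1.3]
grip_width: 0.178
grip_force: 35.5
```

Call:
send_rows(
  motion=[
    {"claw": -1, "slide": [0, 0, 0], "delta_rot": [0, 0, 0]},
    {"claw": -1, "slide": [0, 0, 0], "delta_rot": [0, 0, 0]},
    {"claw": -1, "slide": [0, 0, 0], "delta_rot": [0, 0, 0]},
  ],
)

```text
time: 15.15
position: [0.3762, 0.2354, 0.1625]
tool_rot: [0.003, 3.142, 0.0]
ft_force: [-0.3, 0.4, 0.5]
grip_width: 0.176
grip_force: 35.0
```

Call:
send_rows(
  motion=[
    {"claw": -1, "slide": [0, 0, -8], "delta_rot": [0, 0, 0]},
    {"claw": -1, "slide": [0, 0, -20], "delta_rot": [0, 0, 0]},
    {"claw": -1, "slide": [0, 0, -40], "delta_rot": [0, 0, 0]},
    {"claw": -1, "slide": [0, 0, -70], "delta_rot": [0, 0, 0]},
    {"claw": -1, "slide": [0, 0, -105], "delta_rot": [0, 0, 0]},
  ],
)

```text
time: 15.65
position: [0.3755, 0.2348, 0.2685]
tool_rot: [-0.003, -3.14, 0.002]
ft_force: [0.6, 0.4, -2.7]
grip_width: 0.175
grip_force: 35.0
```

Call:
send_rows(
  motion=[
    {"claw": -1, "slide": [-5, 0, -35], "delta_rot": [0, 0, 0]},
    {"claw": -1, "slide": [-15, 0, -70], "delta_rot": [0, 0, 0]},
    {"claw": -1, "slide": [-30, -20, -85], "delta_rot": [0, 0, 0]},
    {"claw": -1, "slide": [-45, -50, -85], "delta_rot": [0, 0, 0]},
    {"claw": -1, "slide": [-62, -85, -85], "delta_rot": [0, 0, 0]},
  ],
)

```text
time: 16.15
position: [0.4384, 0.1502, 0.3541]
tool_rot: [-0.001, 3.14, 0.002]
ft_force: [1.1, -0.1, -2.5]
grip_width: 0.172
grip_force: 35.0
```

```bash
python3 - <<'E'
from h import *
st();print(np.round(tool([.5622,-.132,.352]),1))
E
```

```text
16.15 [0.4384 0.1502 0.3541] [-1.00e-03  3.14e+00  2.00e-03] F [ 1.1 -0.1 -2.5] w 0.172 g 35.0
[-123.6 -282.3    2. ]
```

Call:
send_rows(
  motion=[
    {"claw": -1, "slide": [-18, -42, 0], "delta_rot": [0, 0, 0]},
    {"claw": -1, "slide": [-36, -84, 0], "delta_rot": [0, 0, 0]},
    {"claw": -1, "slide": [-54, -126, 0], "delta_rot": [0, 0, 0]},
    {"claw": -1, "slide": [-72, -168, 0], "delta_rot": [0, 0, 0]},
    {"claw": -1, "slide": [-90, -205, 0], "delta_rot": [0, 0, 0]},
  ],
)

```text
time: 16.65
position: [0.5277, -0.0575, 0.3537]
tool_rot: [0.005, 3.141, 0.0]
ft_force: [0.6, 0.2, -2.8]
grip_width: 0.177
grip_force: 35.0
```

Call:
send_rows(
  motion=[
    {"claw": -1, "slide": [-16, -36, 10], "delta_rot": [0, 0, 0]},
    {"claw": -1, "slide": [-28, -64, 20], "delta_rot": [0, 0, 0]},
    {"claw": -1, "slide": [-34, -77, 40], "delta_rot": [0, 0, 0]},
    {"claw": -1, "slide": [-34, -77, 55], "delta_rot": [0, 0, 0]},
    {"claw": -1, "slide": [-34, -77, 55], "delta_rot": [0, 0, 0]},
  ],
)

```text
time: 17.15
position: [0.5601, -0.1308, 0.2954]
tool_rot: [-0.003, -3.137, -0.002]
ft_force: [-0.6, 0.9, -1.5]
grip_width: 0.173
grip_force: 35.0
```

Call:
send_rows(
  motion=[
    {"claw": -1, "slide": [0, 0, 0], "delta_rot": [0, 0, 0]},
    {"claw": -1, "slide": [0, 0, 0], "delta_rot": [0, 0, 0]},
  ],
)

```text
time: 17.35
position: [0.562, -0.1306, 0.2987]
tool_rot: [-0.001, 3.14, 0.001]
ft_force: [0.0, -0.3, -2.2]
grip_width: 0.173
grip_force: 35.0
```

```bash
python3 - <<'E'
from h import *
import pickle
st();w=grab('wrist','w9');pickle.dump(w,open('w9.pkl','wb'));s=grab('scene','s9');t=grab('top','t9');pickle.dump(s,open('s9.pkl','wb'));S=st();print(np.round(tool([.5622,-.132,.302]),1))
p=S['position'];b=p-[0,0,.1525]
m=[.562,-.132,.125]
for n,i in(('w',w),('s',s)):print(n,proj(i,b),proj(i,m))
f=lambda i,c,r,k:cv2.resize(i['color'][int(c[1])-r:int(c[1])+r,int(c[0])-int(r*1.33):int(c[0])+int(r*1.33)],(400,300),interpolation=cv2.INTER_CUBIC)
for i in(w,s):
  c=proj(i,m);r=45 if i is w else 30;print(int(c[0])-int(r*1.33),int(c[1])-r,int(r*1.33)*2,r*2)
cv2.imwrite('pics/v9.png',np.hstack([f(w,proj(w,m),45,0),f(s,proj(s,m),30,0)]))
E
```

```text
17.35 [ 0.562  -0.1306  0.2987] [-1.00e-03  3.14e+00  1.00e-03] F [ 0.  -0.3 -2.2] w 0.173 g 35.0
17.5 [ 0.5619 -0.1312  0.2985] [1.00e-03 3.14e+00 1.00e-03] F [-0.1  0.5 -2.8] w 0.174 g 35.0
[-0.3 -0.8 -3.5]
w (np.float64(279.0152440152025), np.float64(201.89266971074625)) (np.float64(278.25143237601276), np.float64(196.94472901673348))
s (np.float64(242.74496107721052), np.float64(195.79759302471447)) (np.float64(242.72075066521688), np.float64(202.48617870189605))
219 151 118 90
203 172 78 60
```

View pics/v9.png

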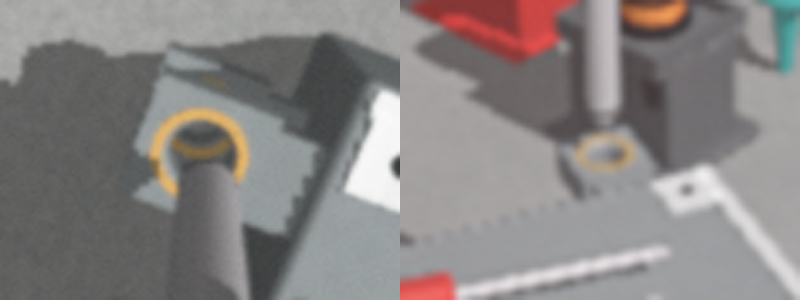

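In the wrist view the ring is centred at about (278,198) with the pin tip just in front at (281,200). In the scene view the tip is directly over the ring at (243,196)/(243,202). Now I'll measure the offset numerically.

```bash
python3 - <<'E'
from h import *
import pickle
t,w2,w,s=[pickle.load(open(n+'.pkl','rb')) for n in('top','w2','w9','s9')]
br=((12,90,90),(30,255,255))
a=blob(w,278,193,20,*br);print('ring w',a);print(onz(w,*a[:2],.125))
b=blob(s,243,202,8,*br);print('ring s',b,onz(s,*b[:2],.125))
g=cv2.cvtColor(w['color'],cv2.COLOR_BGR2HSV)
for v in range(204,236,6): print(v,'wS',g[v,258:306,1].tolist())
g=cv2.cvtColor(s['color'],cv2.COLOR_BGR2GRAY)
for v in(170,180,188,192,195): print(v,'s',g[v,232:256].tolist())
S=ctrl.get_state()['position']
for z in(0,.01,.03,.05): print(z,proj(w,S-[0,0,.1525-z]),proj(s,S-[0,0,.1525-z]))
E
```

```text
ring w (277.3306579589844, 196.76801681518555, (26.375585556030273, 28.45281219482422))
[ 0.56182047 -0.1329139   0.125     ]Traceback (most recent call last):
  File "<stdin>", line 6, in <module>
  File "h.py", line 22, in blob
    k=max(cs,key=lambda q:cv2.contourArea(cv2.convexHull(q)));e=cv2.fitEllipse(cv2.convexHull(k));return e[0][0]+x0,e[0][1]+y0,e[1]
                                                                ~~~~~~~~~~~~~~^^^^^^^^^^^^^^^^^^^
cv2.error: OpenCV(4.12.0) /io/opencv/modules/imgproc/src/shapedescr.cpp:361: error: (-201:Incorrect size of input array) There should be at least 5 points to fit the ellipse in function 'fitEllipseNoDirect'
```

```bash
python3 - <<'E'
from h import *
import pickle
w,s=[pickle.load(open(n+'.pkl','rb')) for n in('w9','s9')]
c=s['color'].astype(int);sat=c.max(2)-c.min(2)
m=sat[195:210,230:258];print('ring s sat');print('\n'.join(' '.join(f'{x:3d}' for x in r) for r in m))
g=cv2.GaussianBlur(w['color'],(1,3),0).astype(float).mean(2)
for v in(210,218,226,234):
  d=np.gradient(g[v,262:300]);print(v,'w',g[v,262:300].astype(int).tolist())
g=s['color'].astype(float).mean(2)
for v in(170,180,188,194): print(v,'s',g[v,232:256].astype(int).tolist())
S=ctrl.get_state()['position']
for z in(0,.01,.03,.05): print(z,proj(w,S-[0,0,.1525-z]),proj(s,S-[0,0,.1525-z]))
E
```

```text
ring s sat
  6   5   6   6   6   5   6   6   7   6   5   6   5   5   6   6   6   6   6   5   6   6   5   4   6   4   5   2
  6   6   6   6   6   7   6   5   6   6   6   6   6   5   5   5   4   4   6   4   5   6   5   5   5   4   3   3
  5   6   7   6   6   5   6   6   5   5   5   4   4   4   4   3   4   3   4   5   5   5   5   5   4   4   3   3
  5   6   6   6   6   6   6   5   3   3  11  17  17  12   7   7   2   2   2   3   5   5   4   5   4   4   3   3
  5   5   5   6   5   5   5   3   5  16  32  42  45  40  35  36  26  11   2   2   4   5   5   5   3   3   3   2
  3   4   4   4   3   2   2   7  25  40  39  26  23  23  28  39  47  39  18   3   3   3   5   5   5   3   4   3
  4   4   3   3   3   4   2  24  46  34  19   5   2   2   6  16  42  60  34   7   2   3   4   4   5   3   3   4
  4   4   5   4   3   3   4  39  52  20   1   5   5   5   5   2  31  64  39   7   2   1   3   5   5   3   4   2
  4   4   4   3   2   3   5  37  53  27   3   3   2   2   4  13  46  66  38   7   4   2   2   3   3   4   3   3
  3   4   4   5   4   2   1  19  43  43  27  19  20  24  35  44  56  47  21   2  
[... 1607 characters left out ...]
, 187, 186, 155, 104, 79, 79, 76, 69, 69, 76, 85, 93, 106]
194 s [107, 106, 104, 98, 87, 80, 79, 87, 105, 128, 144, 150, 140, 114, 90, 81, 80, 81, 82, 79, 78, 79, 86, 100]
0 (np.float64(279.0152440152025), np.float64(201.89266971074625)) (np.float64(242.74496107721052), np.float64(195.79759302471447))
0.01 (np.float64(279.0108449131687), np.float64(204.54309729426402)) (np.float64(242.64063374058884), np.float64(192.51550672891943))
0.03 (np.float64(279.0011124964091), np.float64(210.4068089416801)) (np.float64(242.4285675879176), np.float64(185.8440106855718))
0.05 (np.float64(278.9898972323848), np.float64(217.16392548457566)) (np.float64(242.21182748055054), np.float64(179.0254743443412))
```

```bash
python3 - <<'E'
from h import *
import pickle
w=pickle.load(open('w9.pkl','rb'));c=w['color'].astype(int)
print('sat rows178-220 cols260-300');q=(c.max(2)-c.min(2))
for v in range(180,212,1):print(v,' '.join(f'{x:3d}' for x in q[v,260:296]))
g=c.mean(2).astype(int)
for v in range(188,206,2):print(v,' '.join(f'{x:3d}' for x in g[v,260:296]))
S=np.array([.5619,-.1312,.2985])
for dx,z in((-.004,0),(-.008,.008),(-.008,.0095)):print(proj(w,S+[dx,0,z-.1525]))
for a in((-.0135,0),(.0135,0),(0,.0135),(0,-.0135),(-.0095,0),(0,.0095),(0,-.0095)):print('ringpred',a,proj(w,[.562+a[0],-.132+a[1],.125]))
E
```

```text
sat rows178-220 cols260-300
180   2   1   2   2   7   7   6   7   6   8   9   7   6   9   8   7   7   7   7   8   6   7   7   7   7   6   5   5   5   4   4   5   4   4   4   4
181   1   1   5   5   6   8   8   8   6   9   9   7   8   6   9   6   6   6   5   6   5   7   7   7   7   7   8   6   7   6   5   5   5   6   3   5
182   1   0   4   5  10   6   8   7   8   7   9   6   5   6   3   2   4   5   6   4   3   5   6   7   7   8   7   6   6   6   3   3   5   6   5   5
183   2   2   5   8   8   9   8   7   8   7   4   1   8  17  31  44  49  46  50  47  38  28  16   5   3   6   6   6   6   7   7   6   6   7   4   5
184   2   3   7   7   7   8   7   7   7   3  10  26  52  68  88 103 107 103 108 104  94  83  64  46  28   9   4   5   6   8   6   8   9   8   8   5
185   2   4   6   9   7   8   7   6   4  24  52  82 104 112 119 119 117 114 116 116 114 113 111 100  75  48  23   5   6   8   7   7   7   4   7   8
186   3   4   6   8   7   6   4   7  34  71 100 113 116 110 105  97  88  83  85  92  97 110 117 118 109  97  67  34   9   4   7   6   7   9   9   9
187   4   4   6   9   7   5  13  46 
[... 5081 characters left out ...]
6681), np.float64(195.3790664098018))
(np.float64(279.04925006473206), np.float64(195.74636795846024))
ringpred (-0.0135, 0) (np.float64(278.2442197676463), np.float64(183.52853265579276))
ringpred (0.0135, 0) (np.float64(278.2584854532004), np.float64(210.06418091149501))
ringpred (0, 0.0135) (np.float64(291.8483631333731), np.float64(196.94862206921604))
ringpred (0, -0.0135) (np.float64(264.6524039948704), np.float64(196.94083536366247))
ringpred (-0.0095, 0) (np.float64(278.2463737876818), np.float64(187.53523235349826))
ringpred (0, 0.0095) (np.float64(287.81986156255), np.float64(196.94746863478872))
ringpred (0, -0.0095) (np.float64(268.68196444848365), np.float64(196.94198910126747))
```

Wrist and scene agree: the pin tip is about (+2.5,+2.5) mm off the bore. I'll correct that and lower to just above the mouth.

Call:
send_rows(
  motion=[
    {"claw": -1, "slide": [2.5, -2.5, 0], "delta_rot": [0, 0, 0]},
    {"claw": -1, "slide": [2.5, -2.5, 6], "delta_rot": [0, 0, 0]},
    {"claw": -1, "slide": [2.5, -2.5, 12], "delta_rot": [0, 0, 0]},
    {"claw": -1, "slide": [2.5, -2.5, 12], "delta_rot": [0, 0, 0]},
    {"claw": -1, "slide": [2.5, -2.5, 12], "delta_rot": [0, 0, 0]},
  ],
)

```text
time: 18.0
position: [0.5589, -0.1343, 0.2851]
tool_rot: [-0.003, -3.141, -0.0]
ft_force: [-0.1, 0.1, -2.2]
grip_width: 0.173
grip_force: 35.0
```

```bash
python3 - <<'E'
from h import *
import pickle
st();w=grab('wrist','w10');s=grab('scene','s10');S=st()['position']
for n,i in(('w',w),('s',s)):
  c=i['color'].astype(int);q=c.max(2)-c.min(2);g=c.mean(2).astype(int)
  m=proj(i,[.5625,-.1325,.125]);print(n,'ringpred',np.round(m,1),'pin z=0,8,40',*[np.round(proj(i,S+[.0,0,z-.1525]),1) for z in(0,.008,.04)])
  v0=int(m[1]);u0=int(m[0]);r=18 if n=='w' else 10
  for v in (range(v0-16,v0+17,2) if n=='w' else range(v0-6,v0+5)):print(v,u0-r,' '.join(f'{x:3d}' for x in q[v,u0-r:u0+r]))
  for v in ((v0+2,v0+5,v0+8,v0+12,v0+20,v0+28) if n=='w' else (v0-20,v0-12)):print('g',v,' '.join(f'{x:3d}' for x in g[v,u0-r:u0+r]))
E
```

```text
18.0 [ 0.5589 -0.1343  0.2851] [-3.000e-03 -3.141e+00 -0.000e+00] F [-0.1  0.1 -2.2] w 0.173 g 35.0
18.1 [ 0.5591 -0.1344  0.2855] [ 3.000e-03  3.141e+00 -0.000e+00] F [-1.1 -0.  -1.9] w 0.17 g 35.0
w ringpred [281.7 204.3] pin z=0,8,40 [279.7 202.8] [279.7 204.9] [279.8 214.6]
188 263   1   2   2   6   7   8   8   7   7   7   9   6   7   5   5   5   2   2   3   2   4   6   6   6   4   6   7   7   6   6   6   6   5   3   3   4
190 263   3   4   6   6   6   7   8   8   8   6   4   6  21  39  49  68  83  92  87  90  91  82  64  53  37  19   5   4   7   6   7   9   7   7   9   6
192 263   3   5   5   6   7   7   8   7   3  26  63  98 112 117 115 112 109 105 106 102 106 113 117 118 117 108  92  66  31   3   5   6   6   7   5   7
194 263   5   7   5   9   7   6   4  36  84 113 116 107  87  63  36  22  16  11   8   8  12  20  33  46  74  99 119 118 103  71  35   7   4   8   7   8
196 263   5   2   6   4   5  20  68 105 117 104  68  26   4   4   3   2   3   1   2   0   3   2   4   2   4  17  50  91 115 118 107  64  17   3   9   8
198 263   4   4   4   1  10  40  70  75  50  23  16  15   7  
[... 3182 characters left out ...]

201 232   3   3   2   3   1  18  35  26  11   2   2   3   5  17  43  59  34   7   3   3
202 232   4   3   3   3   4  37  49  22   2   4   5   5   4   2  30  64  39   8   3   2
203 232   5   4   3   3   6  38  54  30   5   2   2   2   4  12  46  66  37   6   3   2
204 232   4   4   4   2   1  19  43  44  27  20  20  25  34  44  55  48  21   1   3   3
205 232   4   3   3   3   2   3  16  28  33  38  40  45  45  40  29  15   2   3   3   4
206 232   5   4   4   2   3   3   2   4  11  20  20  23  20  13   5   1   3   4   3   3
g 182 103 108 125 116  93  77  87 117 145 166 180 189 186 146  95  84  90  99 108 115
g 190 104 105 105 100  88  79  85 114 139 160 177 187 187 155 105  79  79  78  69  62
```

```bash
cat >> h.py <<'E'
from scipy.optimize import least_squares
def ringoff():
    w=grab('wrist','wr');S=ctrl.get_state()['position'];c=w['color'].astype(int);q=c.max(2)-c.min(2)
    pin=np.array([279.9,207.6]);k=np.array(proj(w,[S[0],S[1],.125]))-proj(w,[S[0],S[1],S[2]-.1445])
    tgt=pin+k; x=np.array([*tgt,14.8])
    for _ in range(4):
        vv,uu=np.mgrid[170:230,240:320];d=np.hypot(uu-x[0],vv-x[1]);m=(q[170:230,240:320]>45)&(d>x[2]-6 if _>1 else d>8)&(d<x[2]+3)
        x=least_squares(lambda p:np.hypot(uu[m]-p[0],vv[m]-p[1])-p[2],[x[0],x[1],12.5],loss='soft_l1').x; x[2]+=2
    sc=w['fx']/ (np.linalg.inv(np.array(w['pose']))@[S[0],S[1],.125,1])[2]/1000
    print('pin-ring mm dx,dy',np.round((tgt-x[:2])[::-1]/sc,2),'r',x[2]-2,m.sum());return st()
E
python3 - <<'E'
from h import *
ringoff();ringoff()
E
```

```text
pin-ring mm dx,dy [-0.25 -1.54] r 13.310500255849853 221
18.15 [ 0.5592 -0.1344  0.2856] [ 3.000e-03  3.141e+00 -0.000e+00] F [-0.4  0.3 -2.7] w 0.176 g 35.0
pin-ring mm dx,dy [-0.18 -1.48] r 13.326942109329945 218
18.2 [ 0.5592 -0.1344  0.2857] [3.000e-03 3.141e+00 0.000e+00] F [ 0.5 -0.3 -0.9] w 0.172 g 35.0
```

Call:
send_rows(
  motion=[
    {"claw": -1, "slide": [-0.6, 1.5, 0], "delta_rot": [0, 0, 0]},
    {"claw": -1, "slide": [-0.6, 1.5, 0], "delta_rot": [0, 0, 0]},
    {"claw": -1, "slide": [-0.6, 1.5, 0], "delta_rot": [0, 0, 0]},
    {"claw": -1, "slide": [-0.6, 1.5, 0], "delta_rot": [0, 0, 0]},
  ],
)

```text
time: 18.6
position: [0.5597, -0.1329, 0.2855]
tool_rot: [0.003, 3.141, 0.0]
ft_force: [-0.4, -0.2, -3.0]
grip_width: 0.171
grip_force: 35.0
```

```bash
python3 - <<'E'
from h import *
ringoff()
E
```

```text
pin-ring mm dx,dy [ 0.27 -0.08] r 13.360001674425613 219
18.65 [ 0.5596 -0.1329  0.2855] [3.000e-03 3.142e+00 0.000e+00] F [-0.8 -0.3 -2.2] w 0.17 g 35.0
```

Centred within about 0.3 mm. Entering the upper bushing in small steps, watching the force.

Call:
send_rows(
  motion=[
    {"claw": -1, "slide": [0, 0, 4], "delta_rot": [0, 0, 0]},
    {"claw": -1, "slide": [0, 0, 8], "delta_rot": [0, 0, 0]},
    {"claw": -1, "slide": [0, 0, 12], "delta_rot": [0, 0, 0]},
    {"claw": -1, "slide": [0, 0, 16], "delta_rot": [0, 0, 0]},
    {"claw": -1, "slide": [0, 0, 16], "delta_rot": [0, 0, 0]},
  ],
)

```text
time: 19.15
position: [0.5592, -0.1328, 0.2686]
tool_rot: [-0.003, -3.14, -0.0]
ft_force: [-0.6, 0.1, -2.4]
grip_width: 0.172
grip_force: 35.0
```

```bash
python3 - <<'E'
from h import *
ringoff()
E
```

```text
pin-ring mm dx,dy [-0.6   0.08] r 14.054431409545387 242
19.2 [ 0.5594 -0.1328  0.269 ] [-3.000e-03 -3.141e+00 -0.000e+00] F [ 0.6 -0.2 -2.8] w 0.173 g 35.0
```

Call:
send_rows(
  motion=[
    {"claw": -1, "slide": [-0.3, 0, 5], "delta_rot": [0, 0, 0]},
    {"claw": -1, "slide": [-0.3, 0, 10], "delta_rot": [0, 0, 0]},
    {"claw": -1, "slide": [-0.3, 0, 15], "delta_rot": [0, 0, 0]},
    {"claw": -1, "slide": [-0.3, 0, 20], "delta_rot": [0, 0, 0]},
    {"claw": -1, "slide": [-0.3, 0, 20], "delta_rot": [0, 0, 0]},
  ],
)

```text
time: 19.7
position: [0.5594, -0.1327, 0.2485]
tool_rot: [-0.003, -3.14, -0.0]
ft_force: [0.1, 0.2, -3.6]
grip_width: 0.171
grip_force: 35.0
```

Call:
send_rows(
  motion=[
    {"claw": -1, "slide": [0, 0, 5], "delta_rot": [0, 0, 0]},
    {"claw": -1, "slide": [0, 0, 10], "delta_rot": [0, 0, 0]},
    {"claw": -1, "slide": [0, 0, 15], "delta_rot": [0, 0, 0]},
    {"claw": -1, "slide": [0, 0, 15], "delta_rot": [0, 0, 0]},
  ],
)

```text
time: 20.1
position: [0.5594, -0.1327, 0.2335]
tool_rot: [-0.003, -3.14, -0.0]
ft_force: [-0.1, -0.7, -2.6]
grip_width: 0.173
grip_force: 35.0
```

```bash
python3 - <<'E'
from h import *
s=ringoff();print(s['torque'])
E
```

```text
pin-ring mm dx,dy [-0.58  0.18] r 15.8373132129528 293
20.15 [ 0.5597 -0.1328  0.234 ] [-3.000e-03 -3.141e+00 -0.000e+00] F [ 0.4  0.3 -2.2] w 0.172 g 35.0
[ 0.04229799  0.03930727 -0.01079247]
```

Call:
send_rows(
  motion=[
    {"claw": -1, "slide": [-0.3, 0, 4], "delta_rot": [0, 0, 0]},
    {"claw": -1, "slide": [-0.3, 0, 8], "delta_rot": [0, 0, 0]},
    {"claw": -1, "slide": [-0.3, 0, 12], "delta_rot": [0, 0, 0]},
    {"claw": -1, "slide": [-0.3, 0, 16], "delta_rot": [0, 0, 0]},
    {"claw": -1, "slide": [-0.3, 0, 20], "delta_rot": [0, 0, 0]},
  ],
)

```text
time: 20.65
position: [0.5602, -0.1329, 0.2141]
tool_rot: [-0.003, -3.142, -0.0]
ft_force: [-0.9, 0.9, -2.2]
grip_width: 0.174
grip_force: 35.0
```

Call:
send_rows(
  motion=[
    {"claw": -1, "slide": [0, 0, 3], "delta_rot": [0, 0, 0]},
    {"claw": -1, "slide": [0, 0, 6], "delta_rot": [0, 0, 0]},
    {"claw": -1, "slide": [0, 0, 9], "delta_rot": [0, 0, 0]},
    {"claw": -1, "slide": [0, 0, 9], "delta_rot": [0, 0, 0]},
  ],
)

```text
time: 21.05
position: [0.56, -0.1329, 0.205]
tool_rot: [-0.003, -3.141, -0.0]
ft_force: [0.2, -0.2, -2.0]
grip_width: 0.172
grip_force: 35.0
```

It's in the lower bushing with no contact force. Down to the final height: pin bottom about 18 mm, TCP about 0.1705.

Call:
send_rows(
  motion=[
    {"claw": -1, "slide": [0, 0, 4], "delta_rot": [0, 0, 0]},
    {"claw": -1, "slide": [0, 0, 8], "delta_rot": [0, 0, 0]},
    {"claw": -1, "slide": [0, 0, 12], "delta_rot": [0, 0, 0]},
    {"claw": -1, "slide": [0, 0, 16], "delta_rot": [0, 0, 0]},
    {"claw": -1, "slide": [0, 0, 18], "delta_rot": [0, 0, 0]},
  ],
)

```text
time: 21.55
position: [0.56, -0.1328, 0.1869]
tool_rot: [-0.003, -3.141, -0.0]
ft_force: [-0.4, 0.3, -3.1]
grip_width: 0.173
grip_force: 35.0
```

Call:
send_rows(
  motion=[
    {"claw": -1, "slide": [0, 0, 4], "delta_rot": [0, 0, 0]},
    {"claw": -1, "slide": [0, 0, 8], "delta_rot": [0, 0, 0]},
    {"claw": -1, "slide": [0, 0, 12], "delta_rot": [0, 0, 0]},
    {"claw": -1, "slide": [0, 0, 15], "delta_rot": [0, 0, 0]},
    {"claw": -1, "slide": [0, 0, 15], "delta_rot": [0, 0, 0]},
  ],
)

```text
time: 22.05
position: [0.5599, -0.1328, 0.1719]
tool_rot: [-0.003, -3.141, -0.0]
ft_force: [-0.2, -0.3, -2.8]
grip_width: 0.177
grip_force: 35.0
```

Call:
send_rows(
  motion=[
    {"claw": -1, "slide": [0, 0, 0], "delta_rot": [0, 0, 0]},
    {"claw": -1, "slide": [0, 0, 0], "delta_rot": [0, 0, 0]},
    {"claw": -1, "slide": [0, 0, 0], "delta_rot": [0, 0, 0]},
    {"claw": -1, "slide": [0, 0, 0], "delta_rot": [0, 0, 0]},
    {"claw": -1, "slide": [0, 0, 0], "delta_rot": [0, 0, 0]},
  ],
)

```text
time: 22.55
position: [0.5603, -0.1329, 0.1726]
tool_rot: [0.003, 3.141, 0.0]
ft_force: [-0.4, -0.2, -2.1]
grip_width: 0.173
grip_force: 35.0
```

The pin's lower end is at about 20 mm with only its own weight on the wrist and no contact forces on the way down. Handing in.

```bash
python3 - <<'E'
from h import *
st();print(ctrl.close_job())
E
```

```text
22.55 [ 0.5603 -0.1329  0.1726] [3.000e-03 3.141e+00 0.000e+00] F [-0.4 -0.2 -2.1] w 0.173 g 35.0
the job is handed in; nothing more can be done
None
```

I handed the job in at 22.6 s: the duster was held over the upper bushing and is back in its stand, and the gripper holds the pin through both bushings. By arm position its lower end is about 20 mm above the bench; I took no picture of the groove at the end, and no verdict came back.

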